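Sort the microscope lamps by their feet on the test ramp

TASK

Find out on the tilted test ramp which of the three small microscope lamps have worn, slippery feet: a lamp set gently on the slope and let go either stays put or slides down. Leave every lamp that slides standing at the foot of the ramp against its stop wall, and put every lamp that stays put upright into the low grey tray; don't tip a lamp over, and leave the other things on the bench alone.

Things in the scene. Friction and masses are not known exactly. Their poses are not given: they have to be found in the camera images.
- lamp_a: one of three lamps that look alike (about 180 g): square base 52 x 52 mm, its top 12 mm up, on four stub feet; centred on it an upright metal drum, black rim, 36 mm across, from 12 to 48 mm up: grip there. Origin: centre of the underside, z up. Its feet either grip (it stays put on the slope) or are worn (it slides down to the stop wall within a second of being let go); nothing outside shows which, all or none may be worn.
- lamp_b: one of three lamps that look alike (about 180 g): square base 52 x 52 mm, its top 12 mm up, on four stub feet; centred on it an upright metal drum, black rim, 36 mm across, from 12 to 48 mm up: grip there. Origin: centre of the underside, z up. Its feet either grip (it stays put on the slope) or are worn (it slides down to the stop wall within a second of being let go); nothing outside shows which, all or none may be worn.
- lamp_c: one of three lamps that look alike (about 180 g): square base 52 x 52 mm, its top 12 mm up, on four stub feet; centred on it an upright metal drum, black rim, 36 mm across, from 12 to 48 mm up: grip there. Origin: centre of the underside, z up. Its feet either grip (it stays put on the slope) or are worn (it slides down to the stop wall within a second of being let go); nothing outside shows which, all or none may be worn.
- ramp: bare aluminium test ramp, fixed, 250 mm long, 300 wide. Origin on the bench, x points level uphill, y across, y = 0 midway. One plane slope at 0.30 rad (17 degrees) from x = -145 mm (face 8 mm above the bench) to x = +100 mm (84 mm). A stop wall, 35 mm high from the bench, crosses its foot at x = -145 mm. 290 mm clear width between rims 10 mm above the face: room for three lamps side by side.
- slope_mid (a point): point on the slope's face, midway across, at ramp x = 0; a good place to set a lamp, also 90 mm to either side. Axes as the ramp's (level, not tilted).
- slope_foot (a point): point on the slope's face, midway across, 30 mm uphill of the stop wall (ramp x = -115 mm): about where a lamp that slid down comes to rest. Axes as the ramp's.
- tray: low open grey tray, fixed, outside 100 x 300 mm (its x, y) and 15 mm high, walls 4 mm, floor 4 mm thick; origin on the bench under its centre. Takes three lamps in a row along y.
- slide_box: bystander: closed grey box for slides, 85 x 100 x 30 mm, origin underside centre
- eyepiece: bystander: standing eyepiece, 32 mm across, 40 mm high, origin underside centre
- objective: bystander: standing objective lens, 24 mm across, 34 mm high, origin underside centre
- petri_dish: bystander: glass dish, 90 mm across, 15 mm high, origin underside centre
- oil_bottle: bystander: closed amber bottle, 34 mm across, 70 mm high, origin underside centre
- driver: bystander: screwdriver lying along its x, 160 mm long
- cover_box: bystander: closed white box, 50 x 50 x 19 mm, origin underside centre
Things that resemble listed ones, but are neither listed nor needed, are in the scene too. Leave any yellow look-alike of the lamp_b alone. What is shaped like the lamp_c but turquoise is not meant.

How it is judged:
At the end, for the whole second after the job is handed in: Slipping lamps stand on the slope at the stop wall (centre within 60 mm of it), gripping ones upright (0.15 rad) on the grey tray's floor, centre 10 mm or more inside its outer edge; all at rest, none fallen. A lamp at the very limit of slipping may be in either place (((x of lamp_a in the frame of tray between -0.04 and 0.04 m and y of lamp_a in the frame of tray between -0.14 and 0.14 m and z of lamp_a in the frame of tray between -0.005 and 0.01 m and angle between lamp_a's own z axis and vertical below 0.15 rad and z of lamp_a_pad_c0 in the frame of lamp_a below 0.0173 m) or (x of lamp_a in the frame of ramp between -0.145 and -0.085 m and y of lamp_a in the frame of ramp between -0.145 and 0.145 m and z of lamp_a in the frame of ramp between 0.008 and 0.036 m and angle between lamp_a's own z axis and vertical below 0.45 rad and z of lamp_a_pad_c0 in the frame of lamp_a above 0.01375 m)) and linear speed of each of lamp_a, lamp_b, lamp_c below 0.02 m/s and ((x of lamp_b in the frame of tray between -0.04 and 0.04 m and y of lamp_b in the frame of tray between -0.14 and 0.14 m and z of lamp_b in the frame of tray between -0.005 and 0.01 m and angle between lamp_b's own z axis and vertical below 0.15 rad and z of lamp_b_pad_c0 in the frame of lamp_b below 0.0173 m) or (x of lamp_b in the frame of ramp between -0.145 and -0.085 m and y of lamp_b in the frame of ramp between -0.145 and 0.145 m and z of lamp_b in the frame of ramp between 0.008 and 0.036 m and angle between lamp_b's own z axis and vertical below 0.45 rad and z of lamp_b_pad_c0 in the frame of lamp_b above 0.01375 m)) and ((x of lamp_c in the frame of tray between -0.04 and 0.04 m and y of lamp_c in the frame of tray between -0.14 and 0.14 m and z of lamp_c in the frame of tray between -0.005 and 0.01 m and angle between lamp_c's own z axis and vertical below 0.15 rad and z of lamp_c_pad_c0 in the frame of lamp_c below 0.0173 m) or (x of lamp_c in the frame of ramp between -0.145 and -0.085 m and y of lamp_c in the frame of ramp between -0.145 and 0.145 m and z of lamp_c in the frame of ramp between 0.008 and 0.036 m and angle between lamp_c's own z axis and vertical below 0.45 rad and z of lamp_c_pad_c0 in the frame of lamp_c above 0.01375 m))); the robot touches nothing.
It fails at once if a lamp is tipped over (leans more than 0.8 rad) (angle between any of lamp_a, lamp_b, lamp_c's own z axis and vertical above 0.8 rad).
It fails at once if a bystander is pushed more than 30 mm (distance of any of slide_box, eyepiece, objective, petri_dish, oil_bottle, driver, cover_box from where it was at the start of the episode above 0.03 m).
It also fails if it takes over 72 s, if anything falls off the work surface, if the arm or the gripper's body presses on something with over 40 N, if the wrist force passes 120 N, or if a joint passes its speed limit or range.

ROBOT

A 6-joint arm with a two-finger parallel gripper is mounted at the origin on the work surface. World frame = base frame: x ahead of the robot, y to its left, z up, the work surface at z = 0. Lengths are in m, angles in rad, forces in N, time in s.
With the tool pointing down it reaches from about 0.375 to 0.975 m from the base axis. Payload 3.8 kg.
Tool frame: the origin (TCP) lies midway between the tips of the shut fingers; the grasp point (between the pads) lies ctrl.grasp_offset behind it (ctrl.grasp_offset is the distance from the TCP to the grasp point, in m); x points along the fingers, y is the direction in which the jaws open and shut, and the axes are right-handed (so a half turn about x gives the same grasp; the last joint's range is limited). The gripper opens to 85 mm and grips with 20 to 120 N. Pads are 22 mm wide; open, the fingers measure 114 mm over their backs; the gripper's body (76 mm by 85 mm) begins 54 mm behind the grasp point. The pads swing forward as they close: fully open they stand 13 mm farther back than shut.
Start: joints at [1.193, 0.264, 1.604, -0, 1.274, -0.037], TCP at [0.226, 0.636, 0.206] pointing down, gripper open.
Joint ranges: [-2.63, 2.63], [-0.94, 2.18], [0.31, 2.57], [-1.31, 4.45], [0, 2.66], [-2.55, 2.55]. Speed limits (rad/s): [2.57, 2.57, 3.14, 3.14, 3.14, 3.14].

INTERFACE

Orientations are given as [roll, pitch, yaw] about the fixed x, y, z axes, in that order (R = Rz(yaw) Ry(pitch) Rx(roll)).
In Python, from rig import ctrl gives the robot as it stands.
- The arm moves only by the tool servo_tool, never from a script. Its argument "commands" is a list that holds one entry, the list of rows, each a list of 7 numbers: the shift along the world's x, y, z in mm, then the turn, a rotation vector about the world's x, y, z in degrees, then the gripper's target within -1 to 1 (shut at 1, half-way at 0, fully open at -1). In form: [[[dx, dy, dz, rx, ry, rz, claw], ...]]. A call has exactly 8 rows; each row shifts and turns the commanded pose from where the row before left it; what a row does not reach is not made up. A row lasts 1/10 s, in which the tool goes at most 50 mm and 8.59 degrees, less where a joint would pass 70% of its speed; a pose out of reach is approached as far as the arm can. A call is refused whole if a number of a shift passes 50 or a number of a turn 8.59, either way. A call with a gripper value outside its range is refused whole. The fingers move at their own pace and stop on an object; "newtons" is the grip in N (left out, the last holds). Time passes only in rows, so rows that do not move let the fingers close, or fill a call up. It gives the time, the measured TCP pose, the force and the opening at its end, in the units of the state.
- ctrl.get_obs(): the state, without advancing time (a new reading comes with each control period).
- ctrl.read_camera(name): name is "scene" or "top" or "wrist"; returns (picture, depth): 420x560x3 uint8, red, green, blue; 420x560 float32, m along the optical axis (not along the pixel's ray), 0 where there is no reading.
- ctrl.calibration(name): a dict with "fovy" (degrees; the focal length in pixels is half the picture's height over the tangent of half this angle, whatever the lens; pixels are square), "cx", "cy" (the principal point, pixels), "R" (3x3) and "t" (3): a world point X has camera coordinates R X + t. Camera axes: x right, y down, z forward; pixel columns grow to the right and rows downward; lengths in m; the calibration is good to about 2 mm. The wrist camera is an equidistant fisheye: a pixel r from the principal point sees the ray r / f radians off the axis. A picture is of the moment at which its call begins: read the wrist's pose just before it. calibration takes no time and is no camera call; for the wrist camera it gives the pose at the moment of the call.
- ctrl.finish_job(): hands the job in, once; it reports no verdict.
The state is a dict: "t": time; "q": joint angles; "qd": joint speeds; "joint_efforts": joint torques, N m; "eef_pos": TCP position; "tcp_rot": TCP orientation; "force": force on the tool from outside, world axes, zero at the start; "torque": the same for the moment, N m; "opening": finger opening in m.
Only numpy, scipy, OpenCV 4.12 (cv2) and the standard library are available. Lean on these libraries where they do the work, as an engineer would, in place of code of your own. Each camera call takes 0.05 s, during which the arm holds its last target. There are 200 camera calls.

## Working session

There is one attempt and no reset: what is moved stays moved. The work goes in short steps, Python scripts to look and compute and a tool call to move; the robot and the scene stay as the last step left them, time stands still between calls to the robot, and variables do not carry over. Pictures are saved under pics/ and viewed, about 8 in all and at most 12, crops included, and the job is handed in when it is done.

Besides the shell and the picture viewer there is one more tool, called as name(argument=value, ...), one argument or row to a line, values as JSON. servo_tool: Moves the arm, as the interface text tells. Its arguments: {"type":"object","properties":{"commands":{"type":"array","items":{"type":"array","items":{"type":"array","items":{"type":"number"}}}},"newtons":{"type":"number"}},"required":["commands"]}

```bash
mkdir -p pics; ls; python3 - <<'E'
from rig import ctrl
import cv2,numpy as np
print(ctrl.get_obs(),ctrl.grasp_offset)
for n in("top","scene"):
    p,d=ctrl.read_camera(n);np.save(f'pics/{n}_d.npy',d);cv2.imwrite(f'pics/{n}.png',p[:,:,::-1]);print(n,ctrl.calibration(n))
E
```

```text
pics
{'t': 0.0, 'q': array([ 1.19310873e+00,  2.64738931e-01,  1.60537449e+00,  2.00408672e-05,
        1.27368720e+00, -3.69356753e-02]), 'qd': array([ 0.00045088,  0.00014871,  0.00197923,  0.00104943, -0.00089585,
       -0.00096066]), 'joint_efforts': array([-3.33891667e-04, -5.15091026e+01, -3.67319834e+01, -1.63171112e-04,
        1.26329408e-02, -2.82670459e-05]), 'eef_pos': array([0.22531126, 0.63545613, 0.2045714 ]), 'tcp_rot': array([-1.61640481,  1.56858827, -1.95716262]), 'force': array([ 0.48715167, -0.46434   , -1.0301199 ]), 'torque': array([ 0.00453403, -0.03842022,  0.00853098]), 'opening': 0.08524320969617283} 0.0187
top {'fovy': 46.008145957615625, 'cx': 281.21748080512407, 'cy': 215.53653337560723, 'R': array([[ 0.02754348, -0.99956473,  0.01056955],
       [-0.98231073, -0.0290242 , -0.18499518],
       [ 0.18522143, -0.00528717, -0.98268259]]), 't': array([0.00446815, 0.55587107, 1.26135677])}
scene {'fovy': 47.194300276626244, 'cx': 278.6706844924124, 'cy': 211.4277902669309, 'R': array([[ 0.18787536,  0.98211932,  0.01202024],
       [ 0.82775772, -0.15173532, -0.54017919],
       [-0.52869652,  0.11143621, -0.84146418]]), 't': array([-0.12624144, -0.41450646,  1.59651565])}
```

View pics/top.png

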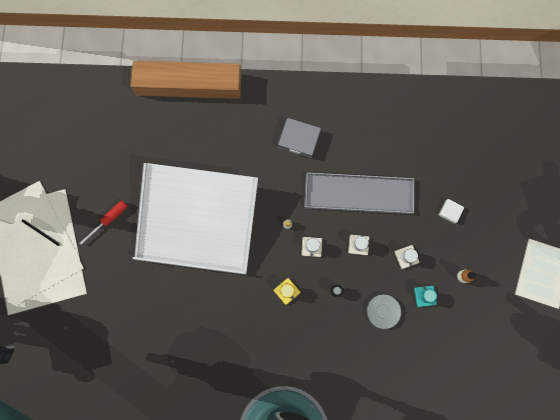

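View pics/scene.png

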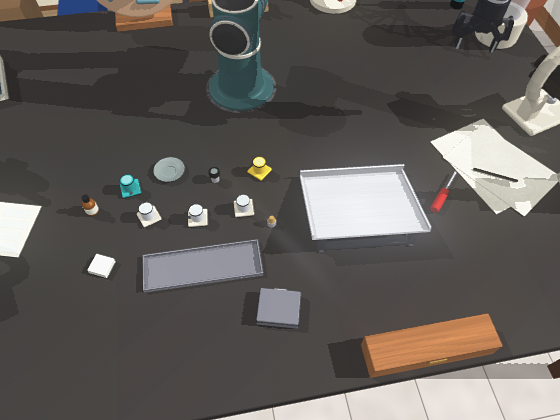

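The top view shows lamps near pixels (313,245), (360,243) and (409,256). The tray is at (359,193) and the ramp at (195,218). The yellow (287,291) and turquoise (427,296) look-alikes are to be left alone.

```bash
cat > h.py <<'E'
import numpy as np,cv2
from rig import ctrl
def ray(n,u,v,z=None,d=None,c=None):
    c=c or ctrl.calibration(n);f=210/np.tan(np.radians(c['fovy']/2))
    x,y=(u-c['cx']),(v-c['cy'])
    if n=='wrist':
        r=np.hypot(x,y)+1e-9;th=r/f;r3=np.array([np.sin(th)*x/r,np.sin(th)*y/r,np.cos(th)])
    else: r3=np.array([x/f,y/f,1])
    o=-c['R'].T@c['t'];w=c['R'].T@r3
    if d is not None: return o+w*d/r3[2]
    return o+w*(z-o[2])/w[2]
def proj(n,X,c=None):
    c=c or ctrl.calibration(n);f=210/np.tan(np.radians(c['fovy']/2))
    p=c['R']@np.asarray(X)+c['t']
    if n=='wrist':
        r=np.hypot(p[0],p[1]);th=np.arctan2(r,p[2]);return c['cx']+f*th*p[0]/r,c['cy']+f*th*p[1]/r
    return c['cx']+f*p[0]/p[2],c['cy']+f*p[1]/p[2]
E
python3 - <<'E'
from h import *
d=np.load('pics/top_d.npy')
for nm,u,v in [('L1',313,244),('L2',361,243),('L3',410,256),('rTL',145,166),('rTR',256,180),('rBR',246,271),('rBL',136,259),('mid',195,218),('l',155,215),('r',240,222),('t',198,175),('b',190,262),
 ('tray',359,195),('trTL',307,175),('trTR',413,177),('trBR',414,212),('trBL',306,210)]:
    print(nm,ray('top',u,v,d=d[v,u]).round(4))
p=cv2.imread('pics/top.png')
a=cv2.resize(p[150:310,270:450],None,fx=4.4,fy=3.7*4.4/3.7,interpolation=cv2.INTER_CUBIC)[:600]
b=cv2.resize(p[150:290,120:280],None,fx=4,fy=4,interpolation=cv2.INTER_CUBIC)
cv2.imwrite('pics/a.png',a[:, :800]);cv2.imwrite('pics/b.png',b)
E
```

```text
L1 [ 0.482  -0.0653  0.0508]
L2 [ 0.4885 -0.1919  0.0498]
L3 [ 0.4578 -0.3207  0.0499]
rTL [0.6696 0.3806 0.0902]
rTR [0.6399 0.0888 0.0931]
rBR [0.4088 0.11   0.0162]
rBL [0.4324 0.405  0.0171]
mid [0.5432 0.2494 0.0456]
l [0.5489 0.357  0.0421]
r [0.5356 0.1292 0.0476]
t [0.6526 0.2427 0.0788]
b [0.4295 0.2625 0.0054]
tray [ 0.628  -0.1938  0.0082]
trTL [ 0.679  -0.0482  0.0149]
trTR [ 0.6849 -0.3457  0.0054]
trBR [ 0.5873 -0.3494 -0.0058]
trBL [ 0.5841 -0.0485 -0.0061]
```

View pics/a.png

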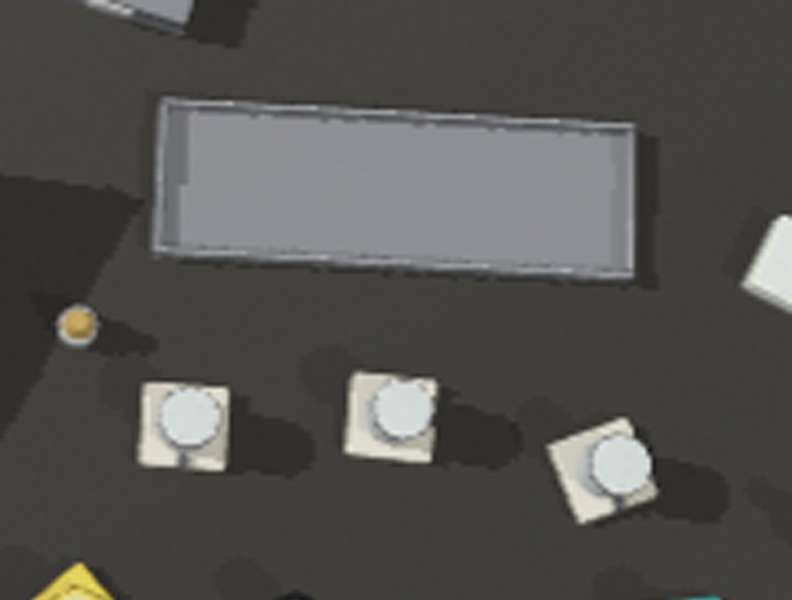

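View pics/b.png

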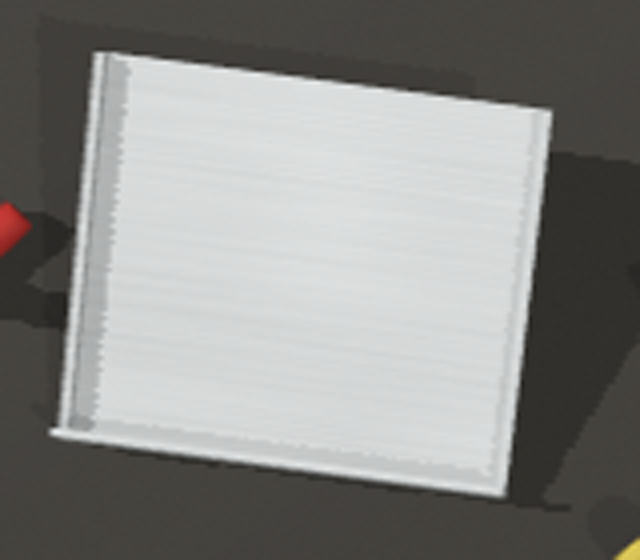

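```bash
python3 - <<'E'
from h import *
A=lambda u,v,z:ray('top',270+u/4.4,150+v/4.4,z=z)
B=lambda u,v,z:ray('top',120+u/4,150+v/4,z=z)
for n,p in dict(L1=(190,417),L2=(402,409),L3=(621,464)).items(): print(n,A(*p,.0485).round(4))
for n,q in dict(L1=[(145,382),(230,387),(225,471),(138,466)],L2=[(353,373),(438,380),(432,463),(344,455)],L3=[(548,448),(628,418),(658,492),(582,523)]).items():
    P=np.array([A(*p,.012)[:2] for p in q]);e=P[0]-P[1];e2=P[0]-P[3];print(n,'base',P.mean(0).round(4),'yaw',np.degrees([np.arctan2(-e[0],e[1]),np.arctan2(e2[1],e2[0])]).round(1))
t=[A(*p,.015)[:2] for p in [(162,97),(635,124),(633,277),(153,251)]];print('tray',np.round(t,3),np.mean(t,0).round(4))
w=[B(52,430,.035)[:2],B(505,490,.035)[:2]];u=[B(97,52,.094)[:2],B(552,110,.094)[:2]]
print('ramp',np.round(w+u,4), np.mean(w+u,0))
for e in (w[0]-w[1],u[0]-u[1]): print(np.degrees(np.arctan2(-e[0],e[1])))
for e in (u[0]-w[0],u[1]-w[1]): print(np.degrees(np.arctan2(e[1],e[0])),np.hypot(*e))
from scipy.spatial.transform import Rotation as R
o=ctrl.get_obs();print(R.from_euler('xyz',o['tcp_rot']).as_matrix().round(3))
E
```

```text
L1 [ 0.4803 -0.066   0.0485]
L2 [ 0.4888 -0.1931  0.0485]
L3 [ 0.4595 -0.3241  0.0485]
L1 base [ 0.4791 -0.0654] yaw [-1.7 -3.6]
L2 base [ 0.4883 -0.193 ] yaw [-3.1 -6.1]
L3 base [ 0.4596 -0.3235] yaw [21.9 23.9]
tray [[ 0.687 -0.048]
 [ 0.679 -0.347]
 [ 0.58  -0.343]
 [ 0.588 -0.044]] [ 0.6337 -0.1953]
ramp [[0.4345 0.4081]
 [0.4036 0.108 ]
 [0.6766 0.3821]
 [0.6466 0.0838]] [0.54030763 0.24549646]
-5.886200618346943
-5.754285786624965
-6.1304093659193555 0.24351156273875676
-5.688528232876938 0.24420114614942917
[[-0.001  0.334  0.943]
 [-0.002  0.943 -0.334]
 [-1.    -0.002 -0.   ]]
```

servo_tool(
  commands=[
    [[16, -44, 0, 0, 0, 2, -1], [16, -44, 0, 0, 0, 2, -1], [16, -44, 0, 0, 0, 2, -1], [16, -44, 0, 0, 0, 2, -1], [16, -44, 0, 0, 0, 2, -1], [16, -44, 0, 0, 0, 2, -1], [16, -44, 0, 0, 0, 2, -1], [16, -44, 0, 0, 0, 1.5, -1]],
  ],
  newtons=40,
)

```text
t: 0.9
eef_pos: [0.3536, 0.2823, 0.2055]
tcp_rot: [-1.898, 1.57, -1.966]
force: [1.2, 0.2, -0.2]
opening: 0.0856
```

servo_tool(
  commands=[
    [[16, -44, 0, 0, 0, 0, -1], [16, -44, 0, 0, 0, 0, -1], [16, -44, 0, 0, 0, 0, -1], [16, -44, 0, 0, 0, 0, -1], [16, -44, 0, 0, 0, 0, -1], [16, -44, 0, 0, 0, 0, -1], [16, -44, 0, 0, 0, 0, -1], [15, -41, -20, 0, 0, 0, -1]],
  ],
)

```text
t: 1.7
eef_pos: [0.4832, -0.0674, 0.1885]
tcp_rot: [-0.108, 1.564, -0.179]
force: [1.1, 0.3, 0.4]
opening: 0.085
```

```bash
python3 - <<'E'
from h import *
c=ctrl.calibration('wrist');p,d=ctrl.read_camera('wrist');o=ctrl.get_obs()
print(o['t'],o['eef_pos'],o['qd'].round(3))
for X in [(.480,-.0655,.0485),(.4885,-.193,.0485)]: print(proj('wrist',X,c))
cv2.imwrite('pics/w1.png',p[:,:,::-1])
E
```

```text
1.75 [ 0.48212102 -0.07246245  0.18334891] [ 0.079 -0.031  0.069  0.049  0.109  0.148]
(np.float64(283.88651044053654), np.float64(189.898327455201))
(np.float64(160.95514813005062), np.float64(207.5761589176864))
```

View pics/w1.png

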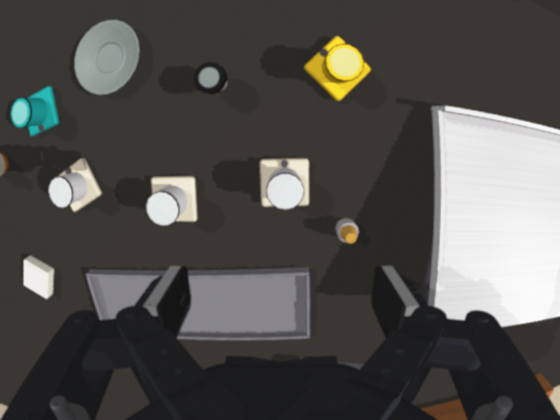

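Wrist view: lamp L1's drum is at (285,189), within 1 px of the prediction, so the estimates hold. Descending.

servo_tool(
  commands=[
    [[0, 0, -30, 0, 0, 0, -1], [0, 0, -30, 0, 0, 0, -1], [0, 0, -30, 0, 0, 0, -1], [0, 0, -20, 0, 0, 0, -1], [0, 0, 0, 0, 0, 0, -1], [0, 0, 0, 0, 0, 0, -1], [0, 0, 0, 0, 0, 0, -1], [0, 0, 0, 0, 0, 0, -1]],
  ],
)

```text
t: 2.55
eef_pos: [0.4821, -0.065, 0.0776]
tcp_rot: [-0.12, 1.568, -0.19]
force: [0.3, -0.3, -0.5]
opening: 0.0852
```

servo_tool(
  commands=[
    [[-2, -1, -20, 0, 0, 0, -1], [0, 0, -20, 0, 0, 0, -1], [0, 0, -12, 0, 0, 0, -1], [0, 0, -7, 0, 0, 0, -1], [0, 0, 0, 0, 0, 0, -1], [0, 0, 0, 0, 0, 0, 0.3], [0, 0, 0, 0, 0, 0, 1], [0, 0, 0, 0, 0, 0, 1]],
  ],
)

```text
t: 3.35
eef_pos: [0.4794, -0.0659, 0.0177]
tcp_rot: [-0.108, 1.569, -0.178]
force: [0.1, -0.9, 0.5]
opening: 0.044
```

servo_tool(
  commands=[
    [[0, 0, 0, 0, 0, 0, 1], [0, 0, 0, 0, 0, 0, 1], [0, 0, 0, 0, 0, 0, 1], [0, 0, 10, 0, 0, 0, 1], [0, 0, 20, 0, 0, 0, 1], [0, 0, 30, 0, 0, 0, 1], [0, 0, 40, 0, 0, 0, 1], [0, 0, 30, 0, 0, 0, 1]],
  ],
)

```text
t: 4.15
eef_pos: [0.4786, -0.0657, 0.1489]
tcp_rot: [0.278, 1.57, 0.207]
force: [0.8, -0.3, -2.5]
opening: 0.0331
```

servo_tool(
  commands=[
    [[10, 38, 0, 0, 0, -1.9, 1], [10, 39, 0, -0.6, -5.7, 0, 1], [10, 38, 0, -0.6, -5.7, 0, 1], [10, 39, 0, -0.6, -5.7, 0, 1], [10, 38, 0, 0, 0, 0, 1], [9, 39, -20, 0, 0, 0, 1], [0, 0, -20, 0, 0, 0, 1], [0, 0, 0, 0, 0, 0, 1]],
  ],
)

```text
t: 4.95
eef_pos: [0.5338, 0.1654, 0.1029]
tcp_rot: [-0.013, 1.278, -0.114]
force: [-1.7, 0.0, -1.9]
opening: 0.033
```

servo_tool(
  commands=[
    [[0, 0, 0, 0, 0, 0, 1], [0, 0, 0, 0, 0, 0, 1], [0, 0, 0, 0, 0, 0, 1], [0, 0, 0, 0, 0, 0, 1], [0, 0, 0, 0, 0, 0, 1], [0, 0, 0, 0, 0, 0, 1], [0, 0, 0, 0, 0, 0, 1], [0, 0, 0, 0, 0, 0, 1]],
  ],
)

```text
t: 5.75
eef_pos: [0.5376, 0.1651, 0.1069]
tcp_rot: [-0.001, 1.271, -0.105]
force: [0.9, -0.9, -2.2]
opening: 0.0328
```

```bash
cat > s.py <<'E'
from h import *
from scipy.spatial.transform import Rotation as R
o=ctrl.get_obs();M=R.from_euler('xyz',o['tcp_rot']).as_matrix()
print('t',o['t'],'pos',(o['eef_pos']*1000).round(1),'x',M[:,0].round(3),'y',M[:,1].round(3),'F',o['force'].round(1),'op',o['opening'])
E
python3 s.py
```

```text
t 5.75 pos [537.6 165.1 106.9] x [ 0.294 -0.031 -0.955] y [ 0.103  0.995 -0.   ] F [ 0.9 -0.9 -2.2] op 0.03275020884354588
```

servo_tool(
  commands=[
    [[3, -0.3, -10, 0, 0, 0, 1], [3, -0.3, -10, 0, 0, 0, 1], [2, -0.2, -7, 0, 0, 0, 1], [1.2, -0.1, -4, 0, 0, 0, 1], [0.6, 0, -2, 0, 0, 0, 1], [0.3, 0, -1, 0, 0, 0, 1], [0, 0, 0, 0, 0, 0, 1], [0, 0, 0, 0, 0, 0, 1]],
  ],
)

```text
t: 6.55
eef_pos: [0.548, 0.1644, 0.0733]
tcp_rot: [-0.001, 1.27, -0.104]
force: [-0.1, -0.0, -1.9]
opening: 0.0334
```

servo_tool(
  commands=[
    [[0.3, 0, -1, 0, 0, 0, 1], [0, 0, 0, 0, 0, 0, 1], [0.3, 0, -1, 0, 0, 0, 1], [0, 0, 0, 0, 0, 0, 1], [0.3, 0, -0.7, 0, 0, 0, 1], [0, 0, 0, 0, 0, 0, 1], [0, 0, 0, 0, 0, 0, 1], [0, 0, 0, 0, 0, 0, 1]],
  ],
)

```text
t: 7.35
eef_pos: [0.5486, 0.1643, 0.0702]
tcp_rot: [-0.001, 1.271, -0.105]
force: [0.6, 0.5, -2.7]
opening: 0.0329
```

Not yet in contact; keep going in small steps.

servo_tool(
  commands=[
    [[0.3, 0, -0.7, 0, 0, 0, 1], [0, 0, 0, 0, 0, 0, 1], [0.2, 0, -0.7, 0, 0, 0, 1], [0, 0, 0, 0, 0, 0, 1], [0, 0, 0, 0, 0, 0, 1], [0, 0, 0, 0, 0, 0, 1], [0, 0, 0, 0, 0, 0, 1], [0, 0, 0, 0, 0, 0, 1]],
  ],
)

```text
t: 8.15
eef_pos: [0.5492, 0.1644, 0.069]
tcp_rot: [-0.001, 1.27, -0.104]
force: [-3.7, 0.1, 4.4]
opening: 0.0329
```

Contact at z≈69.3. Release and observe.

servo_tool(
  commands=[
    [[0, 0, 0.4, 0, 0, 0, 0.1], [0, 0, 0, 0, 0, 0, -0.1], [0, 0, 0, 0, 0, 0, -0.4], [0, 0, 0, 0, 0, 0, -0.6], [0, 0, 0, 0, 0, 0, -0.6], [0, 0, 0, 0, 0, 0, -0.6], [0, 0, 0, 0, 0, 0, -0.6], [0, 0, 0, 0, 0, 0, -0.6]],
  ],
)

```text
t: 8.95
eef_pos: [0.5491, 0.1643, 0.0692]
tcp_rot: [-0.002, 1.271, -0.105]
force: [0.6, -0.3, 0.1]
opening: 0.0682
```

servo_tool(
  commands=[
    [[0, 0, 0, 0, 0, 0, -0.6], [0, 0, 0, 0, 0, 0, -0.6], [0, 0, 0, 0, 0, 0, -0.6], [0, 0, 0, 0, 0, 0, -0.6], [0, 0, 0, 0, 0, 0, -0.6], [0, 0, 0, 0, 0, 0, -0.6], [0, 0, 0, 0, 0, 0, -0.6], [0, 0, 0, 0, 0, 0, -0.6]],
  ],
)

```text
t: 9.75
eef_pos: [0.5491, 0.1643, 0.0692]
tcp_rot: [-0.001, 1.271, -0.105]
force: [0.9, -0.7, -0.1]
opening: 0.0685
```

```bash
python3 s.py; python3 - <<'E'
from h import *
c=ctrl.calibration('wrist');p,d=ctrl.read_camera('wrist')
s,_=ctrl.read_camera('scene')
for X in [(.5405,.165,.0987),(.5548,.1634,.053)]: print(proj('wrist',X,c),proj('scene',X))
cv2.imwrite('pics/w2.png',np.hstack([cv2.resize(p[:,:,::-1],(448,336)),cv2.resize(s[140:260,280:440,::-1],(352,336))]))
E
```

```text
t 9.75 pos [549.1 164.3  69.2] x [ 0.294 -0.031 -0.955] y [ 0.103  0.995 -0.   ] F [ 0.9 -0.7 -0.1] op 0.06846044595955231
(np.float64(282.90115591123873), np.float64(278.04463311585664)) (np.float64(332.11933240687284), np.float64(193.8912740452239))
(np.float64(282.30966133902376), np.float64(241.46701964773837)) (np.float64(331.04658289108283), np.float64(208.15605388359018))
```

View pics/w2.png

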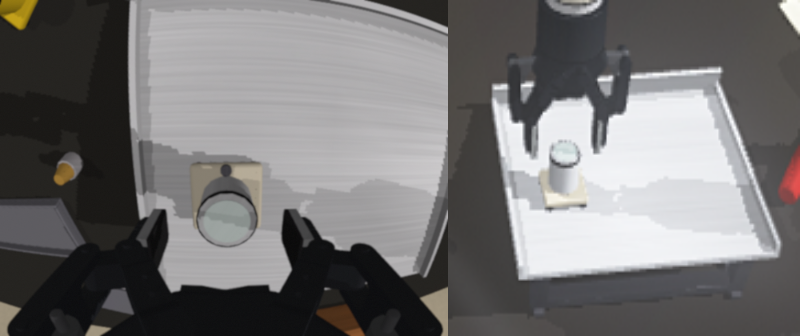

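Lamp 1's drum sits at wrist pixel (284,279), as predicted for standing still, so it stays put. Regrasping it for the tray.

servo_tool(
  commands=[
    [[0, 0, 0, 0, 0, 0, 1], [0, 0, 0, 0, 0, 0, 1], [0, 0, 0, 0, 0, 0, 1], [0, 0, 0, 0, 0, 0, 1], [-3, 0.3, 9, 0, 0, 0, 1], [-3, 0.3, 10, 0, 0, 0, 1], [0, 0, 30, 0, 0, 0, 1], [0, 0, 40, 0, 0, 0, 1]],
  ],
)

```text
t: 10.65
eef_pos: [0.5403, 0.1642, 0.1566]
tcp_rot: [-0.009, 1.276, -0.112]
force: [-0.0, 0.7, -1.5]
opening: 0.0328
```

servo_tool(
  commands=[
    [[13, -40, 0, 0.6, 5.7, 0, 1], [13, -40, 0, 0.6, 5.7, 0, 1], [13, -40, 0, 0.6, 5.7, 0, 1], [13, -40, 0, 0, 0, 2.2, 1], [13, -40, 0, 0, 0, 2.2, 1], [14, -39, 0, 0, 0, 0, 1], [14, -39, -30, 0, 0, 0, 1], [0, 0, -40, 0, 0, 0, 1]],
  ],
)

```text
t: 11.45
eef_pos: [0.641, -0.1182, 0.0927]
tcp_rot: [-0.354, 1.559, -0.384]
force: [1.0, -0.1, -1.6]
opening: 0.0331
```

servo_tool(
  commands=[
    [[0, 0, -30, 0, 0, 0, 1], [0, 0, -15, 0, 0, 0, 1], [0, 0, -10, 0, 0, 0, 1], [0, 0, 0, 0, 0, 0, 1], [0, 0, 0, 0, 0, 0, 1], [0, 0, 0, 0, 0, 0, 1], [0, 0, 0, 0, 0, 0, 1], [0, 0, 0, 0, 0, 0, 1]],
  ],
)

```text
t: 12.25
eef_pos: [0.6366, -0.1123, 0.0351]
tcp_rot: [-0.2, 1.569, -0.227]
force: [0.5, -0.0, -2.4]
opening: 0.0327
```

```bash
python3 s.py
```

```text
t 12.25 pos [ 636.6 -112.3   35.1] x [ 0.002 -0.    -1.   ] y [ 0.026  1.    -0.   ] F [ 0.5 -0.  -2.4] op 0.03271840114402977
```

servo_tool(
  commands=[
    [[-1, 0, -6, 0, 0, 0, 1], [0, 0, -4, 0, 0, 0, 1], [0, 0, -2, 0, 0, 0, 1], [0, 0, -1, 0, 0, 0, 1], [0, 0, 0, 0, 0, 0, 1], [0, 0, 0, 0, 0, 0, 1], [0, 0, 0, 0, 0, 0, 1], [0, 0, 0, 0, 0, 0, 1]],
  ],
)

```text
t: 13.05
eef_pos: [0.6352, -0.1121, 0.0224]
tcp_rot: [0.258, 1.57, 0.231]
force: [-2.9, 1.6, 7.7]
opening: 0.0331
```

servo_tool(
  commands=[
    [[0, 0, 0, 0, 0, 0, 0.1], [0, 0, 0, 0, 0, 0, -0.1], [0, 0, 0, 0, 0, 0, -0.5], [0, 0, 0, 0, 0, 0, -0.5], [0, 0, 0, 0, 0, 0, -0.5], [0, 0, 20, 0, 0, 0, -0.5], [0, 0, 40, 0, 0, 0, -0.6], [0, 0, 40, 0, 0, 0, -0.8]],
  ],
)

```text
t: 13.85
eef_pos: [0.6336, -0.112, 0.1204]
tcp_rot: [2.949, 1.568, 2.923]
force: [0.7, -1.0, 1.3]
opening: 0.0769
```

servo_tool(
  commands=[
    [[-37, -20, 0, 0, 0, -3, -1], [-37, -20, 0, 0, 0, 0, -1], [-37, -20, 0, 0, 0, 0, -1], [-36, -21, -10, 0, 0, 0, -1], [0, 0, -40, 0, 0, 0, -1], [0, 0, 0, 0, 0, 0, -1], [0, 0, 0, 0, 0, 0, -1], [0, 0, 0, 0, 0, 0, -1]],
  ],
)

```text
t: 14.65
eef_pos: [0.4895, -0.1934, 0.0723]
tcp_rot: [-0.297, 1.569, -0.375]
force: [0.5, -1.0, 0.7]
opening: 0.0856
```

```bash
python3 s.py
```

```text
t 14.65 pos [ 489.5 -193.4   72.3] x [ 0.002 -0.001 -1.   ] y [ 0.078  0.997 -0.001] F [ 0.5 -1.   0.7] op 0.08557950734452671
```

servo_tool(
  commands=[
    [[-1, 0.5, -20, 0, 0, 0, -1], [0, 0, -20, 0, 0, 0, -1], [0, 0, -10, 0, 0, 0, -1], [0, 0, -4.5, 0, 0, 0, -1], [0, 0, 0, 0, 0, 0, -1], [0, 0, 0, 0, 0, 0, 0.3], [0, 0, 0, 0, 0, 0, 1], [0, 0, 0, 0, 0, 0, 1]],
  ],
)

```text
t: 15.45
eef_pos: [0.4875, -0.193, 0.0172]
tcp_rot: [-0.344, 1.569, -0.423]
force: [-0.2, -0.3, -0.1]
opening: 0.0438
```

servo_tool(
  commands=[
    [[0, 0, 0, 0, 0, 0, 1], [0, 0, 0, 0, 0, 0, 1], [0, 0, 0, 0, 0, 0, 1], [0, 0, 10, 0, 0, 0, 1], [0, 0, 20, 0, 0, 0, 1], [0, 0, 30, 0, 0, 0, 1], [0, 0, 40, 0, 0, 0, 1], [0, 0, 30, 0, 0, 0, 1]],
  ],
)

```text
t: 16.25
eef_pos: [0.4868, -0.1927, 0.1484]
tcp_rot: [-0.246, 1.57, -0.325]
force: [1.3, 0.2, -1.5]
opening: 0.0332
```

```bash
python3 s.py
```

```text
t 16.25 pos [ 486.8 -192.7  148.4] x [ 0.001 -0.    -1.   ] y [ 0.079  0.997 -0.   ] F [ 1.3  0.2 -1.5] op 0.03319896979211969
```

servo_tool(
  commands=[
    [[5, 40, 0, 0, 0, -1.4, 1], [5, 40, 0, 0, 0, 0, 1], [5, 40, 0, 0, 0, 0, 1], [5, 40, 0, 0, 0, 0, 1], [6, 40, 0, -0.6, -5.7, 0, 1], [6, 40, 0, -0.6, -5.7, 0, 1], [6, 40, 0, -0.6, -5.7, 0, 1], [6, 40, 0, 0, 0, 0, 1]],
  ],
)

```text
t: 17.05
eef_pos: [0.5253, 0.1279, 0.1433]
tcp_rot: [-0.007, 1.275, -0.11]
force: [-0.6, -0.5, -2.2]
opening: 0.0337
```

servo_tool(
  commands=[
    [[6, 38, 0, 0, 0, 0, 1], [0, 0, -20, 0, 0, 0, 1], [0, 0, -20, 0, 0, 0, 1], [3, 0, -10, 0, 0, 0, 1], [3, 0, -10, 0, 0, 0, 1], [3, 0, -10, 0, 0, 0, 1], [0, 0, 0, 0, 0, 0, 1], [0, 0, 0, 0, 0, 0, 1]],
  ],
)

```text
t: 17.85
eef_pos: [0.5461, 0.1649, 0.0764]
tcp_rot: [-0.002, 1.271, -0.106]
force: [0.0, -0.2, -1.7]
opening: 0.0333
```

```bash
python3 s.py
```

```text
t 17.85 pos [546.1 164.9  76.4] x [ 0.294 -0.031 -0.955] y [ 0.104  0.995 -0.001] F [ 0.  -0.2 -1.7] op 0.03334656417061474
```

servo_tool(
  commands=[
    [[1.2, 0, -4, 0, 0, 0, 1], [0.9, 0, -3, 0, 0, 0, 1], [0, 0, 0, 0, 0, 0, 1], [0.2, 0, -0.5, 0, 0, 0, 1], [0.2, 0, -0.5, 0, 0, 0, 1], [0, 0, 0, 0, 0, 0, 1], [0, 0, 0, 0, 0, 0, 1], [0, 0, 0, 0, 0, 0, 1]],
  ],
)

```text
t: 18.65
eef_pos: [0.5484, 0.1653, 0.0685]
tcp_rot: [-0.001, 1.27, -0.104]
force: [0.1, 0.4, -1.7]
opening: 0.0334
```

servo_tool(
  commands=[
    [[0.2, 0, -0.6, 0, 0, 0, 1], [0, 0, 0, 0, 0, 0, 1], [0, 0, 0, 0, 0, 0, 1], [0, 0, 0, 0, 0, 0, 1], [0, 0, 0, 0, 0, 0, 1], [0, 0, 0, 0, 0, 0, 1], [0, 0, 0, 0, 0, 0, 1], [0, 0, 0, 0, 0, 0, 1]],
  ],
)

```text
t: 19.45
eef_pos: [0.5486, 0.1654, 0.0682]
tcp_rot: [-0.0, 1.27, -0.104]
force: [-4.2, 1.1, 6.1]
opening: 0.0334
```

servo_tool(
  commands=[
    [[0, 0, 0.4, 0, 0, 0, 0.1], [0, 0, 0, 0, 0, 0, -0.1], [0, 0, 0, 0, 0, 0, -0.4], [0, 0, 0, 0, 0, 0, -0.6], [0, 0, 0, 0, 0, 0, -0.6], [0, 0, 0, 0, 0, 0, -0.6], [0, 0, 0, 0, 0, 0, -0.6], [0, 0, 0, 0, 0, 0, -0.6]],
  ],
)

```text
t: 20.25
eef_pos: [0.5485, 0.1652, 0.0681]
tcp_rot: [-0.001, 1.271, -0.105]
force: [-0.4, -0.2, -0.8]
opening: 0.0686
```

servo_tool(
  commands=[
    [[0, 0, 0, 0, 0, 0, -0.6], [0, 0, 0, 0, 0, 0, -0.6], [0, 0, 0, 0, 0, 0, -0.6], [0, 0, 0, 0, 0, 0, -0.6], [0, 0, 0, 0, 0, 0, -0.6], [0, 0, 0, 0, 0, 0, -0.6], [0, 0, 0, 0, 0, 0, -0.6], [0, 0, 0, 0, 0, 0, -0.6]],
  ],
)

```text
t: 21.05
eef_pos: [0.5485, 0.1652, 0.0682]
tcp_rot: [-0.001, 1.271, -0.105]
force: [0.6, 0.1, -0.0]
opening: 0.0684
```

```bash
python3 s.py; python3 - <<'E'
from h import *
p,d=ctrl.read_camera('wrist')
s,_=ctrl.read_camera('scene')
cv2.imwrite('pics/w3.png',np.hstack([cv2.resize(p[:,:,::-1],(448,336)),cv2.resize(s[140:290,140:340,::-1],(352,264))[:336] if 0 else cv2.resize(s[140:290,140:340,::-1],(352,336))]))
E
```

```text
t 21.05 pos [548.5 165.2  68.2] x [ 0.294 -0.031 -0.955] y [ 0.103  0.995 -0.   ] F [ 0.6  0.1 -0. ] op 0.06843723873946599
```

View pics/w3.png

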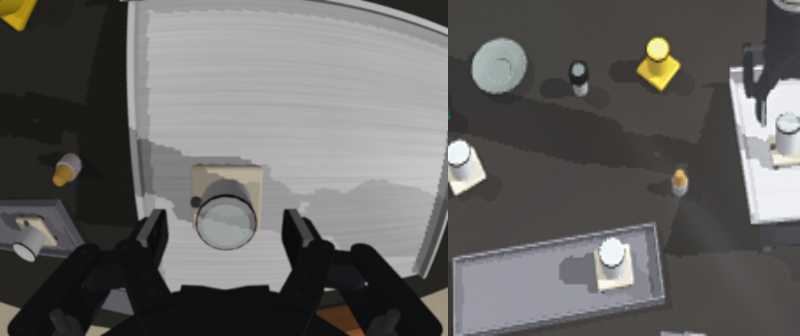

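Lamp 1 stands in the tray. Lamp 2 is still between the jaws at (227,222), so it stays put too. It goes to the tray centre.

servo_tool(
  commands=[
    [[0, 0, 0, 0, 0, 0, 1], [0, 0, 0, 0, 0, 0, 1], [0, 0, 0, 0, 0, 0, 1], [0, 0, 0, 0, 0, 0, 1], [-3, 0.3, 9, 0, 0, 0, 1], [-3, 0.3, 10, 0, 0, 0, 1], [0, 0, 30, 0, 0, 0, 1], [0, 0, 40, 0, 0, 0, 1]],
  ],
)

```text
t: 21.95
eef_pos: [0.5398, 0.1651, 0.1556]
tcp_rot: [-0.009, 1.276, -0.112]
force: [1.1, -0.4, -2.0]
opening: 0.0331
```

servo_tool(
  commands=[
    [[10, -40, 0, 0.6, 5.7, 0, 1], [10, -40, 0, 0.6, 5.7, 0, 1], [10, -40, 0, 0.6, 5.7, 0, 1], [10, -40, 0, 0, 0, 2.2, 1], [10, -40, 0, 0, 0, 2.2, 1], [10, -40, 0, 0, 0, 0, 1], [10, -40, 0, 0, 0, 0, 1], [10, -40, 0, 0, 0, 0, 1]],
  ],
)

```text
t: 22.75
eef_pos: [0.6227, -0.1558, 0.1578]
tcp_rot: [-0.137, 1.57, -0.164]
force: [0.0, 0.5, -1.1]
opening: 0.0329
```

servo_tool(
  commands=[
    [[11, -41, 0, 0, 0, 0, 1], [0, 0, -40, 0, 0, 0, 1], [0, 0, -40, 0, 0, 0, 1], [0, 0, -30, 0, 0, 0, 1], [0, 0, -14, 0, 0, 0, 1], [0, 0, 0, 0, 0, 0, 1], [0, 0, 0, 0, 0, 0, 1], [0, 0, 0, 0, 0, 0, 1]],
  ],
)

```text
t: 23.55
eef_pos: [0.6357, -0.1957, 0.036]
tcp_rot: [-0.315, 1.566, -0.341]
force: [0.1, -0.4, -1.8]
opening: 0.033
```

```bash
python3 s.py
```

```text
t 23.55 pos [ 635.7 -195.7   36. ] x [ 0.004 -0.002 -1.   ] y [ 0.026  1.    -0.001] F [ 0.1 -0.4 -1.8] op 0.032986517357677186
```

servo_tool(
  commands=[
    [[-1, 0, -5, 0, 0, 0, 1], [0, 0, -4, 0, 0, 0, 1], [0, 0, -2, 0, 0, 0, 1], [0, 0, -1, 0, 0, 0, 1], [0, 0, 0, 0, 0, 0, 1], [0, 0, 0, 0, 0, 0, 1], [0, 0, 0, 0, 0, 0, 1], [0, 0, 0, 0, 0, 0, 1]],
  ],
)

```text
t: 24.35
eef_pos: [0.6327, -0.1951, 0.0217]
tcp_rot: [0.016, 1.57, -0.011]
force: [-2.6, 1.4, 5.0]
opening: 0.033
```

servo_tool(
  commands=[
    [[0, 0, 0, 0, 0, 0, 0.1], [0, 0, 0, 0, 0, 0, -0.1], [0, 0, 0, 0, 0, 0, -0.5], [0, 0, 0, 0, 0, 0, -0.5], [0, 0, 0, 0, 0, 0, -0.5], [0, 0, 20, 0, 0, 0, -0.5], [0, 0, 40, 0, 0, 0, -0.6], [0, 0, 40, 0, 0, 0, -0.8]],
  ],
)

```text
t: 25.15
eef_pos: [0.6314, -0.1948, 0.1208]
tcp_rot: [2.829, 1.568, 2.803]
force: [0.2, -0.4, 0.3]
opening: 0.0768
```

servo_tool(
  commands=[
    [[-35, -26, 0, 0, 0, 6, -1], [-35, -26, 0, 0, 0, 6, -1], [-35, -26, 0, 0, 0, 6, -1], [-35, -26, 0, 0, 0, 6, -1], [-33, -25, 0, 0, 0, 0, -1], [0, 0, 0, 0, 0, 0, -1], [0, 0, 0, 0, 0, 0, -1], [0, 0, 0, 0, 0, 0, -1]],
  ],
)

```text
t: 25.95
eef_pos: [0.4675, -0.3139, 0.121]
tcp_rot: [-2.51, 1.548, -2.137]
force: [0.0, 0.8, 0.1]
opening: 0.0855
```

```bash
python3 s.py; python3 - <<'E'
from h import *
c=ctrl.calibration('wrist');p,d=ctrl.read_camera('wrist')
print(proj('wrist',(.4595,-.3238,.0485),c))
cv2.imwrite('pics/w4.png',p[:,:,::-1])
E
```

```text
t 25.95 pos [ 467.5 -313.9  121. ] x [-0.012 -0.019 -1.   ] y [-0.364  0.931 -0.013] F [0.  0.8 0.1] op 0.08554805259951566
(np.float64(275.2591156958013), np.float64(202.46237638787687))
```

View pics/w4.png

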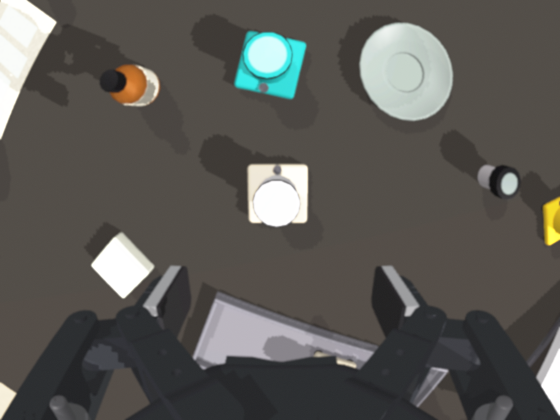

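L3's drum is at (276,203), as predicted. The arm stopped about 13 mm short, so I'm correcting while descending.

servo_tool(
  commands=[
    [[-8, -10, -20, 0, 0, 0, -1], [0, 0, -20, 0, 0, 0, -1], [0, 0, -10, 0, 0, 0, -1], [0, 0, 0, 0, 0, 0, -1], [0, 0, 0, 0, 0, 0, -1], [0, 0, 0, 0, 0, 0, -1], [0, 0, 0, 0, 0, 0, -1], [0, 0, 0, 0, 0, 0, -1]],
  ],
)

```text
t: 26.8
eef_pos: [0.4613, -0.3217, 0.0715]
tcp_rot: [-2.492, 1.541, -2.126]
force: [0.1, -0.6, -0.0]
opening: 0.0857
```

```bash
python3 s.py
```

```text
t 26.8 pos [ 461.3 -321.7   71.5] x [-0.016 -0.026 -1.   ] y [-0.358  0.934 -0.018] F [ 0.1 -0.6 -0. ] op 0.08565214385466588
```

servo_tool(
  commands=[
    [[-1.5, -2, 0, 1.5, -0.9, 1.5, -1], [0, 0, -10, 0, 0, 0, -1], [0, 0, -5, 0, 0, 0, -1], [0, 0, 0, 0, 0, 0, -1], [0, 0, 0, 0, 0, 0, -1], [0, 0, 0, 0, 0, 0, -1], [0, 0, 0, 0, 0, 0, -1], [0, 0, 0, 0, 0, 0, -1]],
  ],
)

```text
t: 27.6
eef_pos: [0.4657, -0.3145, 0.0555]
tcp_rot: [-2.594, 1.548, -2.222]
force: [0.1, -0.0, -0.4]
opening: 0.0857
```

```bash
python3 s.py; python3 -c "
from h import *
print(ctrl.get_obs()['q'])"
```

```text
t 27.6 pos [ 465.7 -314.5   55.5] x [-0.014 -0.018 -1.   ] y [-0.364  0.931 -0.012] F [ 0.1 -0.  -0.4] op 0.0857042459898797
[-0.62302133  0.19430014  1.98691966 -0.02812225  0.96119812 -2.5505621 ]
```

Joint 6 sits at its limit of -2.55, which explains the error. I'll back the yaw off; the drum is round, so a smaller yaw grips just as well.

servo_tool(
  commands=[
    [[0, 0, 0, 0, 0, -5, -1], [0, 0, 0, 0, 0, -5, -1], [0, 0, 0, 0, 0, -5, -1], [0, 0, 0, 0, 0, 0, -1], [0, 0, 0, 0, 0, 0, -1], [0, 0, 0, 0, 0, 0, -1], [0, 0, 0, 0, 0, 0, -1], [0, 0, 0, 0, 0, 0, -1]],
  ],
)

```text
t: 28.4
eef_pos: [0.4655, -0.3143, 0.0552]
tcp_rot: [-2.617, 1.548, -2.505]
force: [-1.0, 0.7, 0.3]
opening: 0.0851
```

```bash
python3 s.py; python3 -c "
from h import *
print(ctrl.get_obs()['q'])"
```

```text
t 28.4 pos [ 465.5 -314.3   55.2] x [-0.019 -0.014 -1.   ] y [-0.112  0.994 -0.012] F [-1.   0.7  0.3] op 0.08510050153484612
[-0.62364545  0.19828099  1.98262199 -0.02666012  0.96791471 -2.29087093]
```

servo_tool(
  commands=[
    [[-6, -9.5, 0, 0.8, -1.1, 0, -1], [0, 0, 0, 0, 0, 0, -1], [0, 0, -20, 0, 0, 0, -1], [0, 0, -12, 0, 0, 0, -1], [0, 0, -5, 0, 0, 0, -1], [0, 0, 0, 0, 0, 0, -1], [0, 0, 0, 0, 0, 0, -1], [0, 0, 0, 0, 0, 0, -1]],
  ],
)

```text
t: 29.2
eef_pos: [0.4602, -0.3242, 0.0189]
tcp_rot: [-0.413, 1.569, -0.302]
force: [0.3, 0.8, 0.5]
opening: 0.0856
```

```bash
python3 s.py; python3 -c "
from h import *
print(ctrl.get_obs()['q'])"
```

```text
t 29.2 pos [ 460.2 -324.2   18.9] x [ 0.002 -0.    -1.   ] y [-0.111  0.994 -0.001] F [0.3 0.8 0.5] op 0.08559354053381633
[-6.58333488e-01  2.41180916e-01  2.00935633e+00  7.32691936e-04
  8.89527166e-01 -2.34085611e+00]
```

servo_tool(
  commands=[
    [[0, 0, -1, 0, 0, 0, 0.3], [0, 0, 0, 0, 0, 0, 1], [0, 0, 0, 0, 0, 0, 1], [0, 0, 0, 0, 0, 0, 1], [0, 0, 0, 0, 0, 0, 1], [0, 0, 0, 0, 0, 0, 1], [0, 0, 10, 0, 0, 0, 1], [0, 0, 20, 0, 0, 0, 1]],
  ],
)

```text
t: 30.0
eef_pos: [0.4575, -0.3221, 0.0453]
tcp_rot: [2.215, 1.565, 2.326]
force: [0.2, 0.2, -2.4]
opening: 0.033
```

servo_tool(
  commands=[
    [[0, 0, 40, 0, 0, 0, 1], [0, 0, 40, 0, 0, 0, 1], [0, 0, 20, 0, 0, 0, 1], [6, 40, 0, 0, 0, -4.1, 1], [6, 40, 0, 0, 0, -4.1, 1], [6, 41, 0, 0, 0, -4.1, 1], [6, 41, 0, 0, 0, 0, 1], [6, 41, 0, 0, 0, 0, 1]],
  ],
)

```text
t: 30.8
eef_pos: [0.489, -0.1191, 0.1471]
tcp_rot: [1.281, 1.57, 1.177]
force: [1.1, 0.4, -2.8]
opening: 0.0333
```

servo_tool(
  commands=[
    [[6, 41, 0, 0, 0, 0, 1], [6, 41, 0, 0, 0, 0, 1], [7, 41, 0, 0, 0, 0, 1], [7, 41, 0, 0, 0, 0, 1], [7, 41, 0, -0.6, -5.7, 0, 1], [7, 41, 0, -0.6, -5.7, 0, 1], [7, 40, 0, -0.6, -5.7, 0, 1], [0, 0, 0, 0, 0, 0, 1]],
  ],
)

```text
t: 31.6
eef_pos: [0.5333, 0.1701, 0.1459]
tcp_rot: [0.003, 1.271, -0.093]
force: [0.3, -0.7, -2.5]
opening: 0.0333
```

```bash
python3 s.py
```

```text
t 31.6 pos [533.3 170.1 145.9] x [ 0.294 -0.028 -0.955] y [0.096 0.995 0.001] F [ 0.3 -0.7 -2.5] op 0.03332967105556671
```

servo_tool(
  commands=[
    [[0, -3, -20, 0, 0, -0.4, 1], [0, -1, -20, 0, 0, 0, 1], [3, -0.3, -10, 0, 0, 0, 1], [3, -0.3, -10, 0, 0, 0, 1], [3, -0.3, -10, 0, 0, 0, 1], [0.9, 0, -3, 0, 0, 0, 1], [0, 0, 0, 0, 0, 0, 1], [0, 0, 0, 0, 0, 0, 1]],
  ],
)

```text
t: 32.4
eef_pos: [0.547, 0.1602, 0.0747]
tcp_rot: [0.0, 1.269, -0.111]
force: [-0.6, 0.9, -1.8]
opening: 0.0334
```

servo_tool(
  commands=[
    [[0, 0, 0, 0, 0, 0, 1], [0, 0, 0, 0, 0, 0, 1], [0, 0, 0, 0, 0, 0, 1], [0, 0, 0, 0, 0, 0, 1], [0, 0, 0, 0, 0, 0, 1], [0, 0, 0, 0, 0, 0, 1], [0, 0, 0, 0, 0, 0, 1], [0, 0, 0, 0, 0, 0, 1]],
  ],
)

```text
t: 33.2
eef_pos: [0.5464, 0.1603, 0.0742]
tcp_rot: [-0.001, 1.27, -0.111]
force: [1.3, -0.5, -1.4]
opening: 0.0328
```

```bash
python3 s.py
```

```text
t 33.2 pos [546.4 160.3  74.2] x [ 0.294 -0.033 -0.955] y [ 0.11   0.994 -0.   ] F [ 1.3 -0.5 -1.4] op 0.03281467052714689
```

servo_tool(
  commands=[
    [[0.9, 0, -3, 0, 0, 0, 1], [0.5, 0, -1.5, 0, 0, 0, 1], [0, 0, 0, 0, 0, 0, 1], [0.2, 0, -0.5, 0, 0, 0, 1], [0, 0, 0, 0, 0, 0, 1], [0.1, 0, -0.4, 0, 0, 0, 1], [0, 0, 0, 0, 0, 0, 1], [0, 0, 0, 0, 0, 0, 1]],
  ],
)

```text
t: 34.0
eef_pos: [0.5482, 0.1603, 0.0689]
tcp_rot: [-0.0, 1.27, -0.111]
force: [-0.3, -0.1, -1.1]
opening: 0.0331
```

servo_tool(
  commands=[
    [[0.2, 0, -0.5, 0, 0, 0, 1], [0, 0, 0, 0, 0, 0, 1], [0, 0, 0, 0, 0, 0, 1], [0, 0, 0, 0, 0, 0, 1], [0, 0, 0, 0, 0, 0, 1], [0, 0, 0, 0, 0, 0, 1], [0, 0, 0, 0, 0, 0, 1], [0, 0, 0, 0, 0, 0, 1]],
  ],
)

```text
t: 34.8
eef_pos: [0.5483, 0.1604, 0.0686]
tcp_rot: [-0.0, 1.27, -0.111]
force: [-5.9, 0.9, 5.4]
opening: 0.0331
```

servo_tool(
  commands=[
    [[0, 0, 0.4, 0, 0, 0, 0.1], [0, 0, 0, 0, 0, 0, -0.1], [0, 0, 0, 0, 0, 0, -0.4], [0, 0, 0, 0, 0, 0, -0.6], [0, 0, 0, 0, 0, 0, -0.6], [0, 0, 0, 0, 0, 0, -0.6], [0, 0, 0, 0, 0, 0, -0.6], [0, 0, 0, 0, 0, 0, -0.6]],
  ],
)

```text
t: 35.6
eef_pos: [0.5484, 0.1603, 0.0687]
tcp_rot: [-0.001, 1.27, -0.111]
force: [-0.1, 0.5, -0.1]
opening: 0.0681
```

servo_tool(
  commands=[
    [[0, 0, 0, 0, 0, 0, -0.6], [0, 0, 0, 0, 0, 0, -0.6], [0, 0, 0, 0, 0, 0, -0.6], [0, 0, 0, 0, 0, 0, -0.6], [0, 0, 0, 0, 0, 0, -0.6], [0, 0, 0, 0, 0, 0, -0.6], [0, 0, 0, 0, 0, 0, -0.6], [0, 0, 0, 0, 0, 0, -0.6]],
  ],
)

```text
t: 36.4
eef_pos: [0.5484, 0.1603, 0.0687]
tcp_rot: [-0.001, 1.27, -0.111]
force: [0.2, -0.3, -0.6]
opening: 0.0686
```

```bash
python3 s.py; python3 - <<'E'
from h import *
p,d=ctrl.read_camera('wrist')
s,_=ctrl.read_camera('scene')
cv2.imwrite('pics/w5.png',np.hstack([cv2.resize(p[:,:,::-1],(448,336)),cv2.resize(s[140:290,140:340,::-1],(352,336))]))
E
```

```text
t 36.4 pos [548.4 160.3  68.7] x [ 0.294 -0.033 -0.955] y [ 0.11   0.994 -0.   ] F [ 0.2 -0.3 -0.6] op 0.06858290333525113
```

View pics/w5.png

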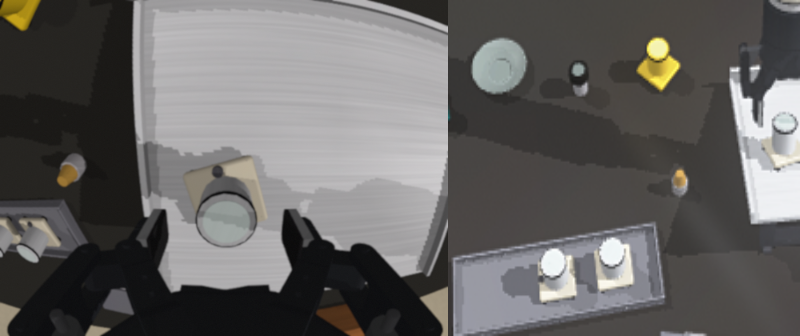

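Lamp 3 also appears to be standing, but its drum is at (227,218), a few pixels off from the other two. Checking for creep before deciding.

servo_tool(
  commands=[
    [[0, 0, 0, 0, 0, 0, -0.6], [0, 0, 0, 0, 0, 0, -0.6], [0, 0, 0, 0, 0, 0, -0.6], [0, 0, 0, 0, 0, 0, -0.6], [0, 0, 0, 0, 0, 0, -0.6], [0, 0, 0, 0, 0, 0, -0.6], [0, 0, 0, 0, 0, 0, -0.6], [0, 0, 0, 0, 0, 0, -0.6]],
  ],
)

```text
t: 37.3
eef_pos: [0.5483, 0.1602, 0.0687]
tcp_rot: [-0.001, 1.27, -0.111]
force: [-0.1, -0.2, 0.5]
opening: 0.0684
```

```bash
python3 - <<'E'
from h import *
p,d=ctrl.read_camera('wrist')
a=cv2.imread('pics/w5.png')[:,:448];b=cv2.resize(p[:,:,::-1],(448,336))
D=np.abs(a.astype(int)-b)[140:255,175:280];print(D.max(),D.mean())
g=lambda i:np.float32(cv2.cvtColor(i[140:255,175:280],cv2.COLOR_BGR2GRAY))
print(cv2.phaseCorrelate(g(a),g(b.copy())))
E
```

```text
3 0.33396825396825397
((0.0055529713452031615, 0.020760754063815057), 1.0062824735670914)
```

No motion at all (shift under 0.03 px in 0.9 s), so lamp 3 grips too. It goes into the third tray place.

servo_tool(
  commands=[
    [[0, 0, 0, 0, 0, 0, 1], [0, 0, 0, 0, 0, 0, 1], [0, 0, 0, 0, 0, 0, 1], [0, 0, 0, 0, 0, 0, 1], [-3, 0.3, 9, 0, 0, 0, 1], [-3, 0.3, 10, 0, 0, 0, 1], [0, 0, 30, 0, 0, 0, 1], [0, 0, 40, 0, 0, 0, 1]],
  ],
)

```text
t: 38.15
eef_pos: [0.5395, 0.1602, 0.156]
tcp_rot: [-0.008, 1.276, -0.118]
force: [1.4, 0.5, -1.1]
opening: 0.0331
```

servo_tool(
  commands=[
    [[8, -40, 0, 0.6, 5.7, 0, 1], [8, -40, 0, 0.6, 5.7, 0, 1], [8, -40, 0, 0.6, 5.7, 0, 1], [8, -40, 0, 0, 0, -3.5, 1], [8, -40, 0, 0, 0, -3.5, 1], [8, -40, 0, 0, 0, 0, 1], [8, -40, 0, 0, 0, 0, 1], [8, -40, 0, 0, 0, 0, 1]],
  ],
)

```text
t: 38.95
eef_pos: [0.6065, -0.1606, 0.1584]
tcp_rot: [-0.839, 1.569, -1.071]
force: [1.2, 0.7, -1.4]
opening: 0.0334
```

servo_tool(
  commands=[
    [[9, -40, 0, 0, 0, 0, 1], [9, -40, 0, 0, 0, 0, 1], [8, -37, 0, 0, 0, 0, 1], [0, 0, -40, 0, 0, 0, 1], [0, 0, -40, 0, 0, 0, 1], [0, 0, -30, 0, 0, 0, 1], [0, 0, -10, 0, 0, 0, 1], [0, 0, 0, 0, 0, 0, 1]],
  ],
)

```text
t: 39.75
eef_pos: [0.6308, -0.2752, 0.0358]
tcp_rot: [-2.862, 1.567, -3.094]
force: [0.1, 0.6, -2.1]
opening: 0.0331
```

servo_tool(
  commands=[
    [[0, 0, 0, 0, 0, 0, 1], [0, 0, 0, 0, 0, 0, 1], [0, 0, 0, 0, 0, 0, 1], [0, 0, 0, 0, 0, 0, 1], [0, 0, 0, 0, 0, 0, 1], [0, 0, 0, 0, 0, 0, 1], [0, 0, 0, 0, 0, 0, 1], [0, 0, 0, 0, 0, 0, 1]],
  ],
)

```text
t: 40.55
eef_pos: [0.6322, -0.2761, 0.0376]
tcp_rot: [-1.346, 1.569, -1.578]
force: [0.7, 0.3, -2.2]
opening: 0.0335
```

```bash
python3 s.py
```

```text
t 40.55 pos [ 632.2 -276.1   37.6] x [-0.    -0.002 -1.   ] y [ 0.23   0.973 -0.002] F [ 0.7  0.3 -2.2] op 0.033455813915569475
```

servo_tool(
  commands=[
    [[0, 0, -6, 0, 0, 0, 1], [0, 0, -5, 0, 0, 0, 1], [0, 0, -3, 0, 0, 0, 1], [0, 0, -1, 0, 0, 0, 1], [0, 0, -0.5, 0, 0, 0, 1], [0, 0, 0, 0, 0, 0, 1], [0, 0, 0, 0, 0, 0, 1], [0, 0, 0, 0, 0, 0, 1]],
  ],
)

```text
t: 41.35
eef_pos: [0.6323, -0.276, 0.0222]
tcp_rot: [-1.231, 1.569, -1.463]
force: [-0.7, 1.6, -0.5]
opening: 0.0332
```

servo_tool(
  commands=[
    [[0, 0, -0.4, 0, 0, 0, 1], [0, 0, 0, 0, 0, 0, 1], [0, 0, 0, 0, 0, 0, 0.1], [0, 0, 0, 0, 0, 0, -0.1], [0, 0, 0, 0, 0, 0, -0.5], [0, 0, 0, 0, 0, 0, -0.5], [0, 0, 0, 0, 0, 0, -0.5], [0, 0, 20, 0, 0, 0, -0.5]],
  ],
)

```text
t: 42.15
eef_pos: [0.6296, -0.2749, 0.0384]
tcp_rot: [-3.058, 1.565, 2.992]
force: [1.2, 0.7, -1.1]
opening: 0.0637
```

servo_tool(
  commands=[
    [[0, 0, 40, 0, 0, 0, -0.5], [0, 0, 40, 0, 0, 0, -0.5], [-20, 30, 30, 0, 0, 0, -0.5], [-20, 40, 0, 0, 0, 0, -0.5], [-20, 40, 0, 0, 0, 0, -0.5], [-20, 40, 0, 0, 0, 0, -0.5], [-20, 40, 0, 0, 0, 0, -0.5], [-20, 40, 0, 0, 0, 0, -0.5]],
  ],
)

```text
t: 42.95
eef_pos: [0.5114, -0.0448, 0.152]
tcp_rot: [-0.887, 1.569, -1.12]
force: [0.9, -0.1, 1.1]
opening: 0.064
```

servo_tool(
  commands=[
    [[-20, 40, 0, 0, 0, 0, -0.5], [0, 40, 0, 0, 0, 0, -0.5], [0, 40, 0, 0, 0, 0, -0.5], [0, 40, 0, 0, 0, 0, -0.5], [0, 0, 0, 0, 0, 0, -0.5], [0, 0, 0, 0, 0, 0, -0.5], [0, 0, 0, 0, 0, 0, -0.5], [0, 0, 0, 0, 0, 0, -0.5]],
  ],
)

```text
t: 43.75
eef_pos: [0.4924, 0.1127, 0.1517]
tcp_rot: [-1.322, 1.568, -1.556]
force: [0.2, -0.8, 0.4]
opening: 0.0643
```

```bash
python3 s.py; python3 - <<'E'
from h import *
s,_=ctrl.read_camera('top')
cv2.imwrite('pics/f.png',cv2.resize(s[110:320,200:480,::-1],None,fx=2.8,fy=2.8))
E
```

```text
t 43.75 pos [492.4 112.7 151.7] x [ 0.    -0.002 -1.   ] y [ 0.232  0.973 -0.002] F [ 0.2 -0.8  0.4] op 0.06429901277799016
```

View pics/f.png

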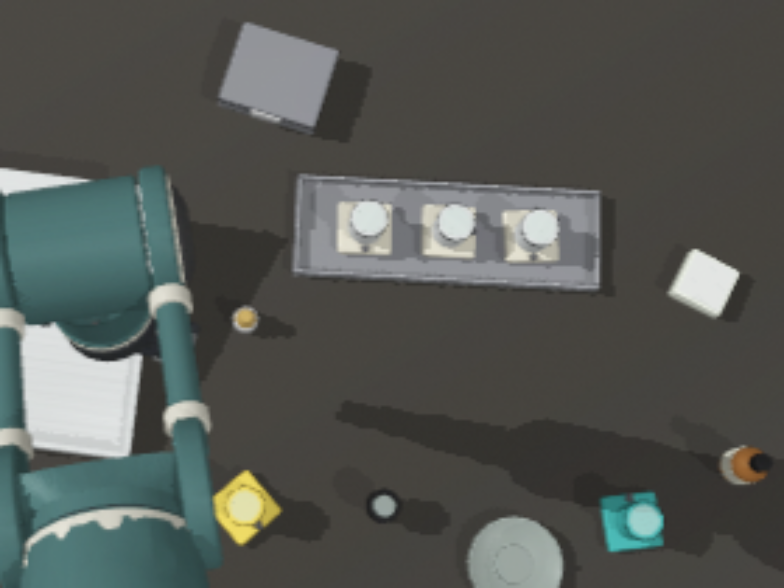

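The top view shows all three lamps upright inside the tray, at (366,225), (452,228) and (532,232). The nearby bystanders are where they were, and the arm is clear.

```bash
python3 -c "
from rig import ctrl
print(ctrl.finish_job())"
```

```text
the job is handed in; nothing more can be done
None
```

All three lamps gripped on the slope, so all three now stand upright in the grey tray and none was left at the ramp's foot. I set each one on the 0.30 rad slope with the tool tilted to match, let it go for at least 1.4 s, and looked with the wrist camera.

- **Slope tests:** lamps 1 and 2 stayed where they were released. Lamp 3's drum sat about 4 pixels off the other two, so I took a second picture 0.9 s later. It showed a shift of under 0.03 px, so it wasn't creeping.
- **Final check:** the last top view shows the three lamps upright and well inside the tray walls. The bystanders in that view and both look-alikes are in place, and the gripper is clear. The screwdriver was outside that last picture; the arm never worked near it.
- **Joint 6 at its limit:** on the way to lamp 3, joint 6 ran up to its range limit, reading -2.5506 against -2.55. The arm was held there, and I backed off and used a smaller grip angle. I can't tell whether that tiny overshoot counts as passing the range.

The job was handed in at about 44 s of the 72 s allowed, and the hand-in gave no verdict.

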